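Pack two wire spools with a separator

ROBOT

A 6-joint arm with a two-finger parallel gripper is mounted at the origin on the work surface. World frame = base frame: x ahead of the robot, y to its left, z up, the work surface at z = 0. Lengths are in m, angles in rad, forces in N, time in s.
With the tool pointing down it reaches from about 0.2 to 0.875 m from the base axis. Payload 3.4 kg.
Tool frame: the origin (TCP) lies at the very end of the fingers, on their centre line; the grasp point (between the pads) lies manip.tcp_to_grasp behind it (manip.tcp_to_grasp is the distance from the TCP to the grasp point, in m); z points along the fingers, y is the line along which they close (so a half turn about z gives the same grasp; the last joint's range is limited). The gripper opens to 94 mm and grips with 3 to 60 N. Pads are 16 mm wide; open, the fingers measure 119 mm over their backs; the gripper's body (75 mm by 177 mm) begins 78 mm behind the grasp point.
Start: joints at [1.177, 0.276, 1.505, -0, 1.361, -0.121], TCP at [0.155, 0.554, 0.205] pointing down, gripper open.
Joint ranges: [-2.89, 2.89], [-0.75, 2.08], [0.22, 2.7], [-1.18, 4.32], [0.11, 2.71], [-2.7, 2.7]. Speed limits (rad/s): [2.57, 2.57, 3.14, 3.14, 3.14, 3.14].

INTERFACE

Orientations are given as a rotation vector (axis times angle).
In Python, from bench import manip gives the robot as it stands. The module is installed in compiled form; this text tells all that it offers.
- The arm moves only by the shell command python3 -m jog 'ROWS' [OPENING] [FORCE]. ROWS is JSON, a list that holds one entry, the list of rows, each a list of 6 numbers: the shift along the tool's x, y, z as a fraction of full scale, then the turn, a rotation vector about the tool's x, y, z as a fraction of full scale. A call has 1 to 5 rows; each row is the pose to reach, as a shift and turn from the pose commanded when the call began, along the tool's axes at that moment, turning the shorter way round; what a row does not reach only later rows make up. Full scale, the value 1, is 0.1 m for a shift and 360 degrees for a turn. A row lasts 1/10 s, in which the tool goes at most 50 mm and 8.59 degrees, less where a joint would pass 70% of its speed; a pose out of reach is approached as far as the arm can. A call with a number of a shift or a turn outside -1 to 1 is refused whole. A call with a gripper value outside its range is refused whole. OPENING is the opening, from -1 (shut) to 1 (fully open), set as the call begins (- or left out, the last holds). The fingers move at their own pace and stop on an object; FORCE is the grip in N (left out, the last holds). Time passes only in rows, so rows that repeat a pose let the fingers close. It gives the time, the measured TCP pose, the force, the opening and the grip force at its end, in the units of the state.
- manip.read_state(): the state, without advancing time (a new reading comes with each control period).
- manip.camera(name): name is "scene" or "top"; returns the picture (420x560x3 uint8, red, green, blue); there is no depth.
- manip.calibration(name): a dict with "fx", "fy", "cx", "cy" (pixels), "D" ([k1, k2, p1, p2, k3] as OpenCV has them; the pictures are not rectified), "rvec" (rotation vector, rad) and "tvec" (3), from world to camera coordinates, as OpenCV has them. Camera axes: x right, y down, z forward; pixel columns grow to the right and rows downward; lengths in m; the calibration is good to about 2 mm. A picture is of the moment at which its call begins. calibration takes no time and is no camera call.
- manip.close_job(): hands the job in; it is judged then, once.
The state is a dict: "clock": time; "q": joint angles; "qvel": joint speeds; "tau": joint torques, N m; "ee_pos": TCP position; "tcp_rot": TCP orientation; "force": force on the tool from outside, world axes, zero at the start; "torque": the same for the moment, N m; "opening": opening from 0.0 (shut) to 1.0 (fully open); "gripper_force": force on a finger pad.
Only numpy, scipy, OpenCV 4.12 (cv2) and the standard library are available. Lean on these libraries where they do the work, as an engineer would, in place of code of your own. Each camera call takes 0.05 s, during which the arm holds its last target. There are 200 camera calls.

TASK

Pack away two of the wire spools from the four-spindle rack: slide the widest spool up off its spindle and set it flat in the middle of the tray, lay the plywood separator from the soldering block flat and centred on top of it inside the tray, then slide the narrowest spool off its spindle and set it upright on the middle of the separator. Set everything down without dropping it, and leave the two middle-sized spools on their spindles and the bottle and the jar standing where they are.

Things in the scene. Friction and masses are not known exactly. Their poses are not given: they have to be found in the camera images.
- rack: Fixed spool rack: wooden base 150 x 150 mm, 15 mm thick, with four upright steel spindles 10 mm thick that rise 70 mm above the base, at (+-36, +-36) mm in its own x, y. Every spindle holds one spool; which is where varies. Origin: centre of the base's underside, on the bench; z up
- wide_spool: The widest spool: a flanged wire spool, grey flanges and a copper winding, 60 mm in diameter, 26 mm tall, with a 16 mm through bore. At the start it stands flat on the rack base with one spindle through its bore. Origin: centre of its underside; z up its axis
- narrow_spool: The narrowest spool: a flanged wire spool, grey flanges and a copper winding, 40 mm in diameter, 26 mm tall, with a 16 mm through bore. At the start it stands flat on the rack base with one spindle through its bore. Origin: centre of its underside; z up its axis
- middle_spool_1: One of two spools of middle size (stays): a flanged wire spool, grey flanges and a copper winding, 50 mm in diameter, 26 mm tall, with a 16 mm through bore. At the start it stands flat on the rack base with one spindle through its bore. Origin: centre of its underside; z up its axis
- middle_spool_2: The other spool of middle size (stays): a flanged wire spool, grey flanges and a copper winding, 50 mm in diameter, 26 mm tall, with a 16 mm through bore. At the start it stands flat on the rack base with one spindle through its bore. Origin: centre of its underside; z up its axis
- tray: Fixed open wooden tray, outside 152 (x) x 98 (y) x 42 mm (z), walls and floor 6 mm thick, so inside 140 x 86 mm and 36 mm deep. Origin: centre of its underside, on the bench; x along its length
- tray_in (a point): Centre of the tray's inner floor, 6 mm above the bench; axes as the tray's
- block: Fixed grey soldering block 110 (x) x 40 (y) x 45 mm (z). Origin: centre of its underside, on the bench
- separator: Plywood separator sheet 76 (x) x 68 (y) x 6 mm (z), at the start lying flat on the soldering block, overhanging both its long sides by about 14 mm, its x along the block's x. Origin: centre of its underside
- bottle: White plastic bottle (bystander), 40 mm in diameter, 130 mm tall, standing on the bench. Origin: centre of its underside
- jar: Green glass jar with brushes (bystander), 68 mm in diameter, 100 mm tall, brushes up to 170 mm. Origin: centre of its underside

How it is judged:
On the way, in this order (a step that is already met when the one before it is completed fails the run):
1. the widest spool stands flat on the tray floor, released (horizontal distance between wide_spool and tray_in below 0.025 m and z of wide_spool in the frame of tray below 0.0095 m and angle between wide_spool's own z axis and vertical below 0.08 rad and contact force between the fingers and wide_spool below 0.1 N and linear speed of wide_spool below 0.03 m/s), for 0.2 s.
2. the separator lies flat on the widest spool, released (horizontal distance between wide_spool and tray_in below 0.025 m and z of wide_spool in the frame of tray below 0.0095 m and angle between each of wide_spool, separator's own z axis and vertical below 0.08 rad and horizontal distance between separator and wide_spool below 0.015 m and z of separator in the frame of wide_spool between 0.023 and 0.0295 m and contact force between the fingers and separator below 0.1 N and linear speed of separator below 0.03 m/s), for 0.2 s.
3. the narrowest spool stands on the separator, released (horizontal distance between wide_spool and tray_in below 0.025 m and z of wide_spool in the frame of tray below 0.0095 m and angle between each of wide_spool, separator, narrow_spool's own z axis and vertical below 0.08 rad and horizontal distance between separator and wide_spool below 0.015 m and z of separator in the frame of wide_spool between 0.023 and 0.0295 m and horizontal distance between narrow_spool and separator below 0.015 m and z of narrow_spool in the frame of separator between 0.003 and 0.0095 m and contact force between the fingers and narrow_spool below 0.1 N and linear speed of narrow_spool below 0.03 m/s), for 0.2 s.
At the end, for the whole second after the job is handed in: The widest spool stands flat on the tray floor within 25 mm of its centre, the separator lies flat on it within 15 mm of its axis, the narrowest spool stands upright on the separator within 15 mm of its centre, all released and at rest; both middle-sized spools are still on their spindles (all of step 3 and contact force between the fingers and wide_spool below 0.1 N and linear speed of each of wide_spool, separator below 0.03 m/s and contact force between the fingers and separator below 0.1 N and distance of each of middle_spool_1, middle_spool_2 from where it was at the start of the episode below 0.02 m and z of each of middle_spool_1, middle_spool_2 in the frame of rack below 0.025 m); the robot touches nothing.
It fails at once if a middle-sized spool is pulled up its spindle (10 mm) or off it (z of any of middle_spool_1, middle_spool_2 in the frame of rack above 0.025 m).
It fails at once if the bottle or the jar is pushed more than 20 mm or tipped (distance of any of bottle, jar from where it was at the start of the episode above 0.02 m or angle between any of bottle, jar's own z axis and vertical above 0.3 rad).
It fails at once if a spool or the separator is dropped (falls faster than 0.6 m/s out of the fingers, about 18 mm) ((linear speed of wide_spool above 0.6 m/s and contact force between the fingers and wide_spool below 0.05 N) or (linear speed of narrow_spool above 0.6 m/s and contact force between the fingers and narrow_spool below 0.05 N) or (linear speed of separator above 0.6 m/s and contact force between the fingers and separator below 0.05 N)).
It also fails if it takes over 70 s, if anything falls off the work surface, if the arm or the gripper's body presses on something with over 40 N, if the wrist force passes 120 N, or if a joint passes its speed limit or range.

## Working session

There is one attempt and no reset: what is moved stays moved. The work goes in short steps, Python scripts to look and compute and a shell command to move; the robot and the scene stay as the last step left them, time stands still between calls to the robot, and variables do not carry over. Pictures are saved under pics/ and viewed, at most 13 in all, crops included, and the job is handed in when it is done.

```bash
mkdir -p pics; python3 - <<'E'
from bench import manip
import cv2,numpy as np
for n in("scene","top"):
    im=manip.camera(n); cv2.imwrite(f"pics/{n}0.png",im[:,:,::-1]); c=manip.calibration(n)
    R=cv2.Rodrigues(np.array(c["rvec"],float))[0]; print(n,c,-R.T@np.array(c["tvec"]))
s=manip.read_state();print(s["ee_pos"],s["tcp_rot"],s["opening"],manip.tcp_to_grasp,s["clock"])
E
```

```text
scene {'fx': 506.7711064768296, 'fy': 506.7711064768296, 'cx': 279.0254360170714, 'cy': 210.08834995078493, 'D': array([-0.05640417,  0.        ,  0.        ,  0.        ,  0.        ]), 'rvec': array([ 2.31094823,  1.00455505, -0.33952525]), 'tvec': array([-0.40466523, -0.2975212 ,  1.41203028])} [ 1.07627344 -0.45268102  0.9395838 ]
top {'fx': 516.6268511545212, 'fy': 516.6268511545212, 'cx': 272.3739453330341, 'cy': 216.0922260082354, 'D': array([-0.1955729,  0.       ,  0.       ,  0.       ,  0.       ]), 'rvec': array([ 2.20468924, -2.15744094,  0.10340766]), 'tvec': array([-0.00327463,  0.57452119,  1.23731305])} [0.46542597 0.01851388 1.28221091]
[0.15475071 0.5532554  0.20469253] [-4.27205172e-01 -3.11199854e+00  2.48681352e-03] 0.9970024155888765 0.0188 0.1
```

View pics/top0.png

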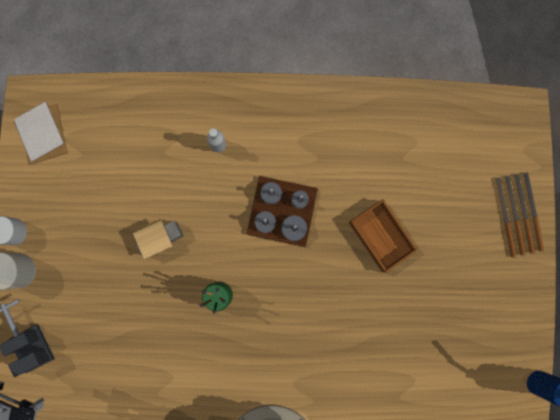

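View pics/scene0.png

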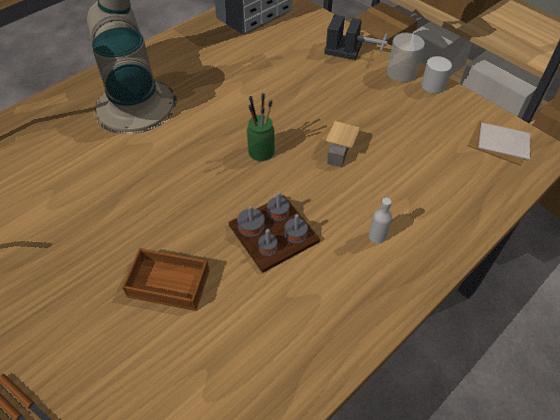

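The top view shows the rack at about (283,211). The widest spool is at (294,228), the narrowest at (300,199), and the middle ones at (271,192) and (265,222). The tray is at (381,236), the separator on its block at (154,238), the jar at (217,296) and the bottle at (216,139). The scene view agrees.

```bash
python3 - <<'E'
import cv2,numpy as np
im=cv2.imread("pics/top0.png")
a=cv2.resize(im[165:280,240:425],None,fx=4.2,fy=4.2,interpolation=cv2.INTER_CUBIC)
b=cv2.resize(im[205:275,120:200],None,fx=4,fy=4,interpolation=cv2.INTER_CUBIC)
cv2.imwrite("pics/cropA.png",np.clip(a*1.5,0,255)); cv2.imwrite("pics/cropB.png",np.clip(b*1.5,0,255))
for p in [(283,180),(256,185),(300,215),(380,236),(360,215),(400,265),(150,240),(160,232),(173,230),(200,230),(330,230),(294,222),(271,197)]: print(p,im[p[1],p[0]],cv2.cvtColor(im,cv2.COLOR_BGR2HSV)[p[1],p[0]])
E
```

```text
(283, 180) [ 62  99 128] [ 17 131 128]
(256, 185) [39 65 84] [ 17 137  84]
(300, 215) [30 45 70] [ 11 146  70]
(380, 236) [ 39  75 123] [ 13 174 123]
(360, 215) [ 39  68 108] [ 13 163 108]
(400, 265) [ 61  98 125] [ 17 131 125]
(150, 240) [ 99 147 179] [ 18 114 179]
(160, 232) [ 97 141 172] [ 18 111 172]
(173, 230) [101 107 109] [ 23  19 109]
(200, 230) [ 72 114 144] [ 18 127 144]
(330, 230) [ 70 110 139] [ 17 127 139]
(294, 222) [93 88 86] [111  19  93]
(271, 197) [96 93 90] [105  16  96][ WARN:0@0.070] global loadsave.cpp:1063 imwrite_ Unsupported depth image for selected encoder is fallbacked to CV_8U.
```

View pics/cropA.png

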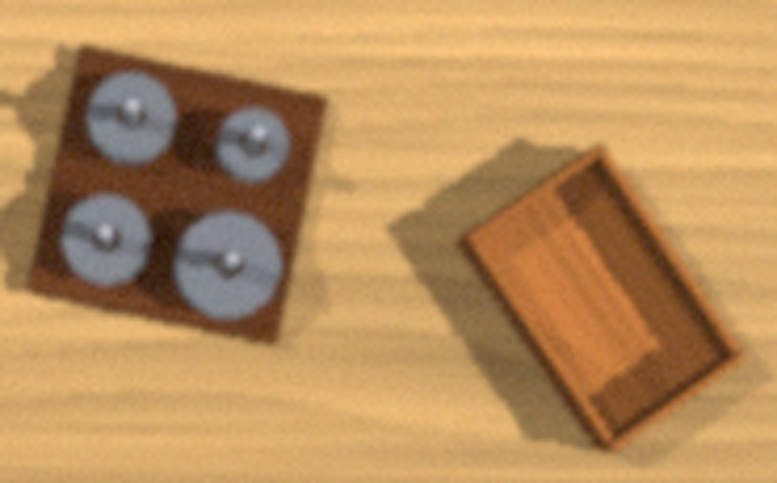

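View pics/cropB.png

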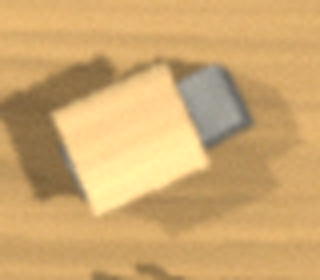

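Crop A shows the rack base with corners near (82,47), (326,98), (276,342) and (30,290), the widest spool at (228,265), the narrowest at (253,145), and the tray rim at (602,148), (741,352), (606,449) and (465,241). Crop B shows the separator with corners at (166,64), (209,163), (96,215) and (53,115).

```bash
cat > h.py <<'E'
import cv2,numpy as np
from bench import manip
from scipy.spatial.transform import Rotation as Ro
def ray(n,px,z):
    c=manip.calibration(n);K=np.array([[c["fx"],0,c["cx"]],[0,c["fy"],c["cy"]],[0,0,1]])
    u=cv2.undistortPoints(np.array(px,float).reshape(-1,1,2),K,c["D"])[:,0]
    R=cv2.Rodrigues(np.array(c["rvec"],float))[0];C=-R.T@np.array(c["tvec"])
    d=np.c_[u,np.ones(len(u))]@R
    return (C+d*((z-C[2])/d[:,2])[:,None])[:,:2]
def blob(m,near,k=4):
    # contour of the blob closest to a pixel, sub-pixel through upsampling
    cs=cv2.findContours(m.astype(np.uint8),cv2.RETR_EXTERNAL,cv2.CHAIN_APPROX_NONE)[0]
    cs=[c for c in cs if cv2.contourArea(c)>60*k*k]
    c=max(cs,key=lambda c:cv2.pointPolygonTest(c,(float((near[0]+.5)*k-.5),float((near[1]+.5)*k-.5)),True))
    return (cv2.convexHull(c)[:,0]+.5)/k-.5
def hsv(im,k=4): return cv2.cvtColor(cv2.resize(im,None,fx=k,fy=k,interpolation=cv2.INTER_CUBIC),cv2.COLOR_BGR2HSV).transpose(2,0,1)
def rect(P):
    (c,(w,h),a)=cv2.minAreaRect((P*1000).astype(np.float32))
    if w<h: w,h,a=h,w,a+90
    return np.round([c[0],c[1],w,h,a],1)
def delta(goal,yaw=None,axdeg=None):
    """tool-frame shift (full-scale units) to bring TCP to goal, and z turn so tool y lies along world direction axdeg"""
    s=manip.read_state();R=Ro.from_rotvec(s["tcp_rot"])
    d=R.inv().apply(np.array(goal)-s["ee_pos"])/.1
    t=0
    if axdeg is not None:
        y=R.apply([0,1,0]);cur=np.degrees(np.arctan2(y[1],y[0]));e=(axdeg-cur+90)%180-90
        t=-e/360
    return np.round(d,3),round(float(t),4),np.round(s["q"],2)
E
python3 - <<'E'
from h import *
im=cv2.imread("pics/top0.png");H,S,V=hsv(im)
print("rack",rect(ray("top",blob(cv2.morphologyEx(((H<15)|(S<60)).astype(np.uint8),cv2.MORPH_OPEN,np.ones((9,9))),(283,211)),.015)))
print("tray",rect(ray("top",blob((H<15)&(S>100)|(H>170)&(S>100),(381,236)),.042)))
print("sep",rect(ray("top",blob((V>160)&(S>70),(154,238)),.051)))
o=lambda L,s:(np.array(L,float)+.5)/s-.5
print("rack",rect(ray("top",o([(82,47),(326,98),(276,342),(30,290)],4.2)+[240,165],.015)))
print("tray",rect(ray("top",o([(602,148),(741,352),(606,449),(465,241)],4.2)+[240,165],.042)))
print("sep",rect(ray("top",o([(166,64),(209,163),(96,215),(53,115)],4)+[120,205],.051)))
for n,p in dict(wide=(294,228),narrow=(300,199),m1=(271,192),m2=(265,222)).items():
    (c,r)=cv2.minEnclosingCircle((ray("top",blob(cv2.morphologyEx((S<70).astype(np.uint8),cv2.MORPH_OPEN,np.ones((15,15))),p),.041)*1000).astype(np.float32));print(n,np.round(c,1),round(r,1))
for n,p in dict(bottle=(216,146),jar=(217,296)).items(): print(n,ray("top",[p],.06))
print(delta([.4,0,.2],axdeg=0))
E
```

```text
rack [589.3 -13.7 149.6 148.8  79.1]
tray [ 530.7 -259.7  153.8  105.9   35.3]
sep [508.3 296.5  75.7  65.2 114.7]
rack [589.2 -14.7 147.3 147.1  79.3]
tray [ 531.9 -261.7  145.1   98.2   35.2]
sep [509.6 296.9  75.7  66.1 115.9]
wide [546.3 -42.6] 31.8
narrow [616.1 -55.7] 22.3
m1 [630.   14.7] 27.6
m2 [559.4  27.4] 27.5
bottle [[0.73827632 0.14916489]]
jar [[0.37949546 0.13592177]]
(array([-3.853, -4.667,  0.054]), 0.2066, array([ 1.18,  0.28,  1.51, -0.  ,  1.36, -0.12]))
```

```bash
python3 -m jog '[[[0,0,0,0,0,0.022],[0,0,0,0,0,0.044],[0,0,0,0,0,0.066],[0,0,0,0,0,0.088],[0,0,0,0,0,0.109]]]' 1 20
python3 -c "
from h import *
print(delta([.5465,-.0425,.205],axdeg=34.7));s=manip.read_state();print(Ro.from_rotvec(s['tcp_rot']).as_matrix().round(3))"
```

```text
clock: 0.6
ee_pos: [0.1548, 0.5534, 0.205]
tcp_rot: [1.455, 2.784, -0.002]
force: [-0.7, -0.7, -0.6]
opening: 0.999
gripper_force: 0.0
(array([-7.129e+00, -1.860e-01,  4.000e-03]), 0.0003, array([1.18, 0.28, 1.51, 0.  , 1.36, 0.57]))
[[-0.571  0.821 -0.   ]
 [ 0.821  0.571 -0.001]
 [-0.001 -0.001 -1.   ]]
```

```bash
for i in 1; do
python3 -m jog '[[[-0.3,0,0,0,0,0],[-0.7,0,0,0,0,0],[-1,0,0,0,0,0]]]'
python3 -m jog '[[[-0.4,0,0,0,0,0],[-0.8,0,0,0,0,0],[-1,0,0,0,0,0]]]'
python3 -m jog '[[[-0.4,0,0,0,0,0],[-0.8,0,0,0,0,0],[-1,0,0,0,0,0]]]'
python3 -m jog '[[[-0.4,0,0,0,0,0],[-0.8,0,0,0,0,0],[-1,0,0,0,0,0]]]'
python3 -m jog '[[[-0.4,0,0,0,0,0],[-0.8,0,0,0,0,0],[-1,0,0,0,0,0]]]'
python3 -m jog '[[[-0.4,0,0,0,0,0],[-0.8,0,0,0,0,0],[-1,0,0,0,0,0]]]'
python3 -m jog '[[[-0.4,0,0,0,0,0],[-0.8,0,0,0,0,0],[-1,0,0,0,0,0],[-1,0,0,0,0,0]]]'; done | tail -6
python3 -c "
from h import *
print(delta([.5465,-.0425,.019],axdeg=34.7))"
```

```text
clock: 2.8
ee_pos: [0.5587, -0.0205, 0.2046]
tcp_rot: [-1.451, -2.785, 0.001]
force: [-0.3, -0.5, -0.8]
opening: 1.001
gripper_force: 0.0
(array([-0.111, -0.225,  1.857]), 0.0007, array([-0.16,  0.25,  1.54, -0.  ,  1.35, -0.77]))
```

```bash
python3 -m jog '[[[-0.11,-0.22,0,0,0,0],[-0.11,-0.22,0.3,0,0,0],[-0.11,-0.22,0.6,0,0,0],[-0.11,-0.22,0.9,0,0,0],[-0.11,-0.22,0.9,0,0,0]]]'
python3 -c "
from h import *
print(delta([.5465,-.0425,.019],axdeg=34.7))
im=cv2.cvtColor(manip.camera('scene'),cv2.COLOR_RGB2BGR);cv2.imwrite('pics/s1.png',cv2.resize(im[120:300,160:400],None,fx=3,fy=3))"
```

```text
clock: 3.3
ee_pos: [0.5415, -0.0381, 0.1119]
tcp_rot: [-1.442, -2.78, 0.003]
force: [-0.2, -0.3, 0.2]
opening: 0.999
gripper_force: 0.0
(array([-0.072,  0.021,  0.929]), 0.0013, array([-0.2 ,  0.3 ,  1.71,  0.  ,  1.14, -0.81]))
```

View pics/s1.png

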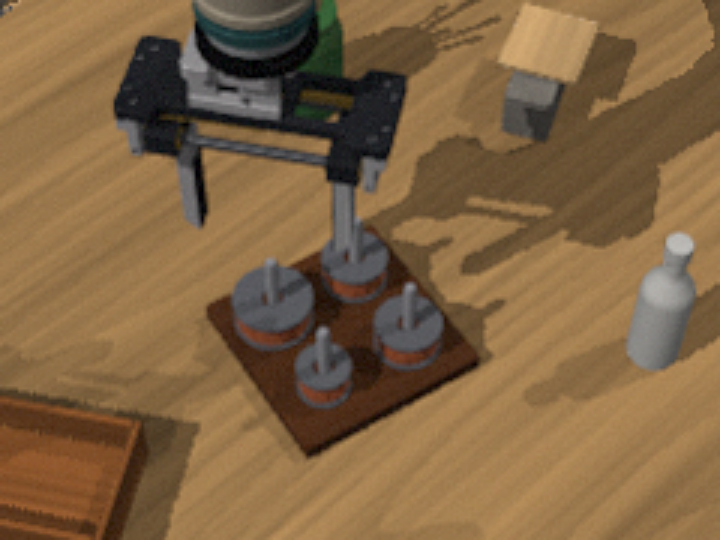

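```bash
python3 -m jog '[[[-0.07,0.02,0,0,0,0],[-0.07,0.02,0.2,0,0,0],[-0.07,0.02,0.4,0,0,0],[-0.07,0.02,0.4,0,0,0],[-0.07,0.02,0.4,0,0,0]]]'
python3 -c "
from h import *
print(delta([.5465,-.0425,.019],axdeg=34.7))"
```

```text
clock: 3.85
ee_pos: [0.553, -0.0451, 0.0769]
tcp_rot: [1.446, 2.786, 0.001]
force: [-0.5, 0.6, -0.2]
opening: 1.0
gripper_force: 0.0
(array([ 0.059, -0.039,  0.579]), 0.0012, array([-0.21,  0.35,  1.74,  0.  ,  1.05, -0.82]))
```

```bash
for k in 1 2; do python3 -m jog '[[[0,0,0,0,0,0],[0,0,0,0,0,0]]]' | sed -n 2p;done
python3 -c "
from h import *
for i in range(3):
  manip.camera('top');print(np.round(manip.read_state()['ee_pos'],4))
print(delta([.5465,-.0425,.019],axdeg=34.7))"
```

```text
ee_pos: [0.5528, -0.0451, 0.0769]
ee_pos: [0.552, -0.045, 0.076]
[ 0.5519 -0.045   0.0758]
[ 0.5519 -0.045   0.0757]
[ 0.5518 -0.045   0.0756]
(array([ 0.051, -0.029,  0.566]), 0.0012, array([-0.21,  0.35,  1.75,  0.  ,  1.05, -0.82]))
```

```bash
python3 -m jog '[[[0.05,-0.03,0,0,0,0],[0.05,-0.03,0.15,0,0,0],[0.05,-0.03,0.2,0,0,0],[0.05,-0.03,0.2,0,0,0],[0.05,-0.03,0.2,0,0,0]]]'|sed -n 2p
python3 -m jog '[[[0,0,0,0,0,0],[0,0,0,0,0,0]]]' | sed -n 2p
python3 -c "
from h import *
print(delta([.5465,-.0425,.019],axdeg=34.7))"
```

```text
ee_pos: [0.5464, -0.0426, 0.0556]
ee_pos: [0.5468, -0.0427, 0.0559]
(array([ 0.003, -0.002,  0.369]), 0.0012, array([-0.2 ,  0.36,  1.78,  0.  ,  1.  , -0.82]))
```

```bash
python3 -m jog '[[[0,0,0.12,0,0,0],[0,0,0.24,0,0,0],[0,0,0.35,0,0,0],[0,0,0.35,0,0,0],[0,0,0.35,0,0,0]]]'
python3 -m jog '[[[0,0,0,0,0,0],[0,0,0,0,0,0],[0,0,0,0,0,0],[0,0,0,0,0,0],[0,0,0,0,0,0]]]' -1 20
```

```text
clock: 5.6
ee_pos: [0.546, -0.0425, 0.0197]
tcp_rot: [-1.447, -2.787, 0.001]
force: [-0.0, -0.3, 0.8]
opening: 1.004
gripper_force: 0.0
clock: 6.1
ee_pos: [0.5462, -0.0427, 0.0207]
tcp_rot: [-1.447, -2.788, 0.001]
force: [-0.5, -0.6, 2.1]
opening: 0.633
gripper_force: 20.0
```

```bash
python3 -m jog '[[[0,0,-0.15,0,0,0],[0,0,-0.35,0,0,0],[0,0,-0.6,0,0,0],[0,0,-0.8,0,0,0],[0,0,-0.95,0,0,0]]]'
python3 -m jog '[[[0,0,0,0,0,0],[0,0,0,0,0,0]]]'
python3 -c "
from h import *
print(delta([.5315,-.261,.012],axdeg=35.3))
im=cv2.cvtColor(manip.camera('scene'),cv2.COLOR_RGB2BGR);cv2.imwrite('pics/s2.png',cv2.resize(im[120:300,160:400],None,fx=3,fy=3))"
```

```text
clock: 6.6
ee_pos: [0.5465, -0.0425, 0.1164]
tcp_rot: [1.447, 2.788, 0.001]
force: [-0.2, 0.2, -1.7]
opening: 0.64
gripper_force: 20.0
clock: 6.8
ee_pos: [0.5459, -0.0425, 0.1149]
tcp_rot: [-1.447, -2.788, 0.0]
force: [-1.2, 0.3, -3.0]
opening: 0.638
gripper_force: 20.0
(array([-1.705, -1.375,  1.029]), -0.0005, array([-0.2 ,  0.3 ,  1.71,  0.  ,  1.14, -0.82]))
```

View pics/s2.png

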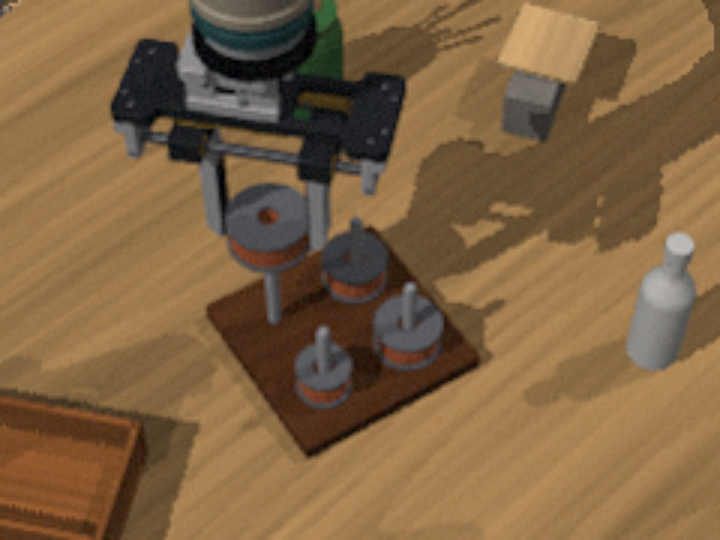

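The wide spool is lifted level and its underside clears the spindle tip (spool at about (268,225) in the crop). Next I carry it to the tray.

```bash
python3 -m jog '[[[-0.2,-0.16,0,0,0,0],[-0.4,-0.32,0,0,0,0],[-0.6,-0.48,0,0,0,0],[-0.8,-0.65,0,0,0,0],[-0.9,-0.73,0,0,0,0]]]'|sed -n 2p
python3 -m jog '[[[-0.2,-0.16,0,0,0,0],[-0.4,-0.32,0,0,0,0],[-0.6,-0.48,0,0,0,0],[-0.8,-0.64,0,0,0,0],[-0.8,-0.64,0,0,0,0]]]'|sed -n 2p
python3 -m jog '[[[0,0,0,0,0,0],[0,0,0,0,0,0]]]'
python3 -c "
from h import *
print(delta([.5315,-.261,.0115],axdeg=35.3))"
```

```text
ee_pos: [0.5376, -0.1598, 0.1139]
ee_pos: [0.532, -0.2631, 0.1143]
clock: 8.05
ee_pos: [0.5318, -0.2591, 0.1147]
tcp_rot: [-1.446, -2.787, -0.002]
force: [-0.9, -0.5, -2.7]
opening: 0.633
gripper_force: 20.0
(array([-0.016, -0.014,  1.032]), -0.0004, array([-0.57,  0.36,  1.61,  0.  ,  1.17, -1.19]))
```

```bash
python3 -m jog '[[[-0.01,-0.01,0.2,0,0,0],[-0.01,-0.01,0.4,0,0,0],[-0.01,-0.01,0.6,0,0,0],[-0.01,-0.01,0.75,0,0,0],[-0.01,-0.01,0.8,0,0,0]]]'|sed -n 2p
python3 -m jog '[[[0,0,0,0,0,0],[0,0,0,0,0,0]]]'
python3 -c "
from h import *
print(delta([.5315,-.261,.0115],axdeg=35.3))"
```

```text
ee_pos: [0.5308, -0.2597, 0.0337]
clock: 8.75
ee_pos: [0.5326, -0.2616, 0.0361]
tcp_rot: [1.446, 2.788, 0.0]
force: [-0.7, -0.4, -2.4]
opening: 0.636
gripper_force: 20.0
(array([ 0.012, -0.005,  0.246]), -0.0004, array([-0.57,  0.44,  1.71,  0.  ,  0.99, -1.19]))
```

```bash
python3 -m jog '[[[0,0,0.08,0,0,0],[0,0,0.16,0,0,0],[0,0,0.22,0,0,0],[0,0,0.22,0,0,0],[0,0,0.22,0,0,0]]]'
python3 -m jog '[[[0,0,0.01,0,0,0],[0,0,0.02,0,0,0],[0,0,0.02,0,0,0],[0,0,0.02,0,0,0]]]'
```

```text
clock: 9.25
ee_pos: [0.5318, -0.2618, 0.0131]
tcp_rot: [-1.447, -2.788, -0.0]
force: [1.3, -0.0, -3.8]
opening: 0.635
gripper_force: 20.0
clock: 9.65
ee_pos: [0.5322, -0.262, 0.0118]
tcp_rot: [1.447, 2.788, -0.0]
force: [-0.6, 0.1, -1.7]
opening: 0.64
gripper_force: 20.0
```

```bash
python3 -m jog '[[[0,0,0.01,0,0,0],[0,0,0.015,0,0,0],[0,0,0.015,0,0,0],[0,0,0.015,0,0,0]]]'|sed -n '2p;4p'
python3 -m jog '[[[0,0,0,0,0,0],[0,0,0,0,0,0],[0,0,0,0,0,0],[0,0,0,0,0,0],[0,0,0,0,0,0]]]' 0.5 
python3 -m jog '[[[0,0,-0.1,0,0,0],[0,0,-0.4,0,0,0],[0,0,-0.8,0,0,0],[0,0,-1,0,0,0]]]'|sed -n 2p
python3 -m jog '[[[0,0,-0.4,0,0,0],[0,0,-0.7,0,0,0],[0,0,-0.8,0,0,0]]]' 1|sed -n 2p
python3 -m jog '[[[0,0,0,0,0,0],[0,0,0,0,0,0]]]'|sed -n 2p
python3 -c "
from h import *
im=cv2.cvtColor(manip.camera('scene'),cv2.COLOR_RGB2BGR);cv2.imwrite('pics/s3.png',cv2.resize(im[150:330,90:330],None,fx=3,fy=3))
print(delta([.5089,.2967,.195],axdeg=25.3))"
```

```text
ee_pos: [0.5323, -0.2621, 0.0117]
force: [-2.0, 1.1, 7.1]
clock: 10.55
ee_pos: [0.5319, -0.2618, 0.0097]
tcp_rot: [-1.447, -2.788, -0.0]
force: [-0.3, -0.7, 0.0]
opening: 0.752
gripper_force: 0.0
ee_pos: [0.5335, -0.2628, 0.1138]
ee_pos: [0.5336, -0.2629, 0.1943]
ee_pos: [0.5312, -0.2614, 0.1887]
(array([ 4.689,  3.03 , -0.057]), 0.0273, array([-0.57,  0.31,  1.49,  0.  ,  1.34, -1.19]))
```

View pics/s3.png

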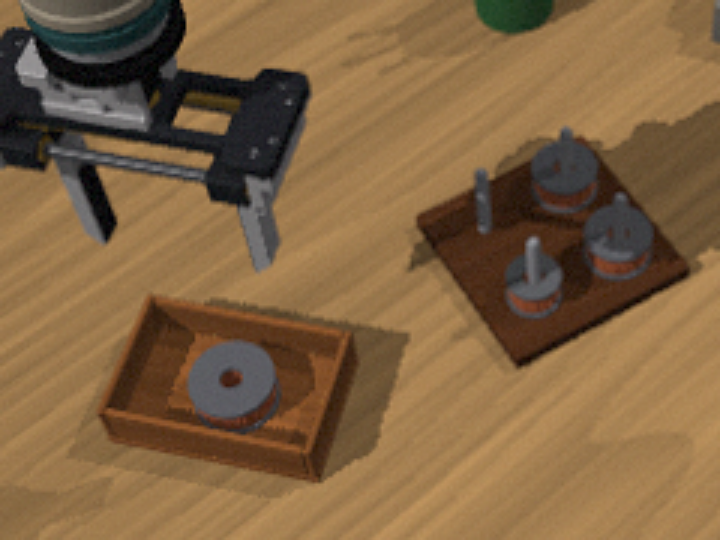

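The wide spool sits flat in the middle of the tray (crop (233,380)), the gripper is clear, and the other spools are untouched. Now to the separator.

```bash
python3 -m jog '[[[0.3,0.2,0,0,0,0],[0.6,0.4,0,0,0,0],[0.94,0.61,0,0,0,0]]]'|sed -n 2p
python3 -m jog '[[[0.3,0.2,0,0,0,0],[0.6,0.4,0,0,0,0],[0.94,0.61,0,0,0,0]]]'|sed -n 2p
python3 -m jog '[[[0.3,0.2,0,0,0,0],[0.6,0.4,0,0,0,0],[0.94,0.61,0,0,0,0]]]'|sed -n 2p
python3 -m jog '[[[0.3,0.2,0,0,0,0],[0.6,0.4,0,0,0,0],[0.94,0.61,0,0,0,0]]]'|sed -n 2p
python3 -m jog '[[[0.3,0.2,0,0,0,0],[0.6,0.4,0,0,0,0],[0.9,0.6,0,0,0,0]]]'|sed -n 2p
python3 -m jog '[[[0,0,0,0,0,0.014],[0,0,0,0,0,0.0275],[0,0,0,0,0,0.0275],[0,0,0,0,0,0.0275]]]'|sed -n 2p
python3 -c "
from h import *
im=cv2.cvtColor(manip.camera('top'),cv2.COLOR_RGB2BGR);cv2.imwrite('pics/t2.png',im)
H,S,V=hsv(im)
m=cv2.morphologyEx((S<70).astype(np.uint8),cv2.MORPH_OPEN,np.ones((15,15)))
print(cv2.minEnclosingCircle((ray('top',blob(m,(381,236)),.032)*1000).astype(np.float32)))
print(delta([.5089,.2967,.031],axdeg=25.3))"
```

```text
ee_pos: [0.5267, -0.1488, 0.1876]
ee_pos: [0.5224, -0.0366, 0.1879]
ee_pos: [0.5182, 0.0753, 0.188]
ee_pos: [0.514, 0.187, 0.1879]
ee_pos: [0.5111, 0.2953, 0.1877]
ee_pos: [0.5117, 0.2938, 0.1884]
((533.0108032226562, -261.09857177734375), 32.3444709777832)
(array([ 0.039, -0.012,  1.579]), -0.0, array([ 0.4 ,  0.31,  1.5 ,  0.  ,  1.34, -0.04]))
```

```bash
python3 -m jog '[[[0.04,-0.01,0.2,0,0,0],[0.04,-0.01,0.5,0,0,0],[0.04,-0.01,0.8,0,0,0],[0.04,-0.01,1,0,0,0],[0.04,-0.01,1,0,0,0]]]'|sed -n 2p
python3 -m jog '[[[0,0,0,0,0,0],[0,0,0,0,0,0]]]'|sed -n 2p
python3 -c "
from h import *
print(delta([.5089,.2967,.031],axdeg=25.3))"
```

```text
ee_pos: [0.5074, 0.2959, 0.0868]
ee_pos: [0.5109, 0.2977, 0.0914]
(array([-0.001, -0.024,  0.603]), -0.0002, array([ 0.41,  0.38,  1.64,  0.  ,  1.11, -0.03]))
```

```bash
python3 -m jog '[[[0,-0.02,0.15,0,0,0],[0,-0.02,0.35,0,0,0],[0,-0.02,0.5,0,0,0],[0,-0.02,0.58,0,0,0],[0,-0.02,0.58,0,0,0]]]'|sed -n '2p;4p'
python3 -m jog '[[[0,0,0,0,0,0],[0,0,0,0,0,0]]]'|sed -n 2p
python3 -c "
from h import *
print(delta([.5089,.2967,.031],axdeg=25.3))"
python3 -m jog '[[[0,0,0,0,0,0],[0,0,0,0,0,0],[0,0,0,0,0,0],[0,0,0,0,0,0],[0,0,0,0,0,0]]]' -1 15
```

```text
ee_pos: [0.508, 0.2965, 0.032]
force: [0.0, 0.3, -0.8]
ee_pos: [0.5089, 0.297, 0.0331]
(array([-0.002, -0.001,  0.021]), -0.0002, array([ 0.41,  0.44,  1.72,  0.  ,  0.98, -0.03]))
clock: 15.35
ee_pos: [0.5081, 0.2966, 0.0321]
tcp_rot: [1.683, 2.653, 0.0]
force: [-0.7, -1.2, 0.9]
opening: 0.715
gripper_force: 15.0
```

```bash
python3 -m jog '[[[0,0,-0.15,0,0,0],[0,0,-0.35,0,0,0],[0,0,-0.6,0,0,0],[0,0,-0.85,0,0,0],[0,0,-1,0,0,0]]]'|sed -n 2p
python3 -m jog '[[[0,0,-0.1,0,0,-0.014],[0,0,-0.2,0,0,-0.0278],[0,0,-0.2,0,0,-0.0278],[0,0,-0.2,0,0,-0.0278]]]'
python3 -c "
from h import *
print(delta([.5325,-.2615,.155],axdeg=35.3))
im=cv2.cvtColor(manip.camera('scene'),cv2.COLOR_RGB2BGR);cv2.imwrite('pics/s4.png',cv2.resize(im[20:180,250:450],None,fx=3.5,fy=3.5))"
```

```text
ee_pos: [0.5087, 0.2969, 0.1339]
clock: 16.25
ee_pos: [0.5078, 0.2965, 0.1517]
tcp_rot: [-1.447, -2.788, 0.0]
force: [-0.3, -0.1, -0.1]
opening: 0.72
gripper_force: 15.0
(array([-4.705, -3.009, -0.033]), -0.0005, array([ 0.41,  0.33,  1.56,  0.  ,  1.25, -0.2 ]))
```

View pics/s4.png

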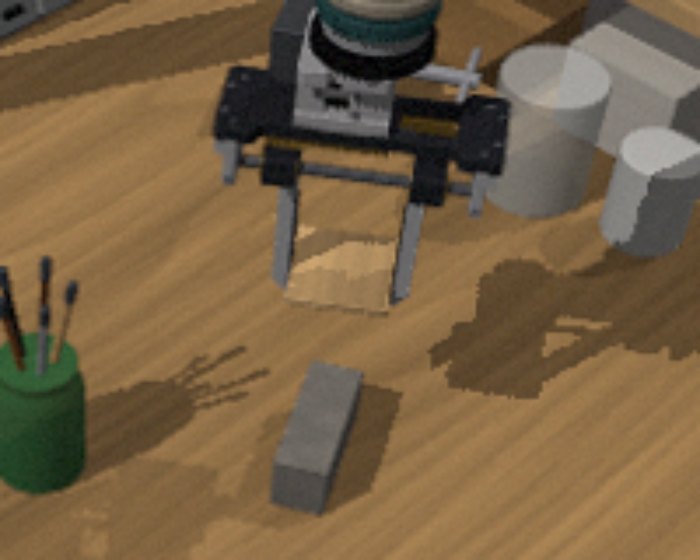

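The separator is held between the fingers and looks level (crop (340,270)); the block below it is empty.

```bash
python3 -m jog '[[[-0.2,-0.13,0,0,0,0],[-0.5,-0.32,0,0,0,0],[-0.8,-0.51,0,0,0,0],[-0.94,-0.6,0,0,0,0]]]'|sed -n 2p
python3 -m jog '[[[-0.3,-0.19,0,0,0,0],[-0.6,-0.38,0,0,0,0],[-0.94,-0.6,0,0,0,0]]]'|sed -n 2p
python3 -m jog '[[[-0.3,-0.19,0,0,0,0],[-0.6,-0.38,0,0,0,0],[-0.94,-0.6,0,0,0,0]]]'|sed -n 2p
python3 -m jog '[[[-0.3,-0.19,0,0,0,0],[-0.6,-0.38,0,0,0,0],[-0.94,-0.6,0,0,0,0]]]'|sed -n 2p
python3 -m jog '[[[-0.3,-0.19,0,0,0,0],[-0.6,-0.38,0,0,0,0],[-0.8,-0.5,0,0,0,0],[-0.94,-0.6,0,0,0,0],[-0.94,-0.6,0,0,0,0]]]'|sed -n 2p
python3 -m jog '[[[0,0,0.3,0,0,0],[0,0,0.6,0,0,0],[0,0,0.6,0,0,0],[0,0,0.6,0,0,0],[0,0,0.6,0,0,0]]]'
python3 -c "
from h import *
print(delta([.5320,-.2615,.0195],axdeg=35.3))
im=cv2.cvtColor(manip.camera('top'),cv2.COLOR_RGB2BGR);cv2.imwrite('pics/t3.png',cv2.resize(im[170:310,310:470],None,fx=4,fy=4))"
```

```text
ee_pos: [0.5125, 0.1826, 0.151]
ee_pos: [0.5179, 0.0729, 0.1511]
ee_pos: [0.5231, -0.0387, 0.1512]
ee_pos: [0.5283, -0.1499, 0.1511]
ee_pos: [0.5338, -0.2622, 0.151]
clock: 18.6
ee_pos: [0.5352, -0.2603, 0.0935]
tcp_rot: [1.443, 2.788, 0.0]
force: [0.4, 0.3, 0.3]
opening: 0.717
gripper_force: 15.0
(array([ 0.01 , -0.034,  0.74 ]), -0.0001, array([-0.57,  0.39,  1.63,  0.  ,  1.12, -1.19]))
```

View pics/t3.png

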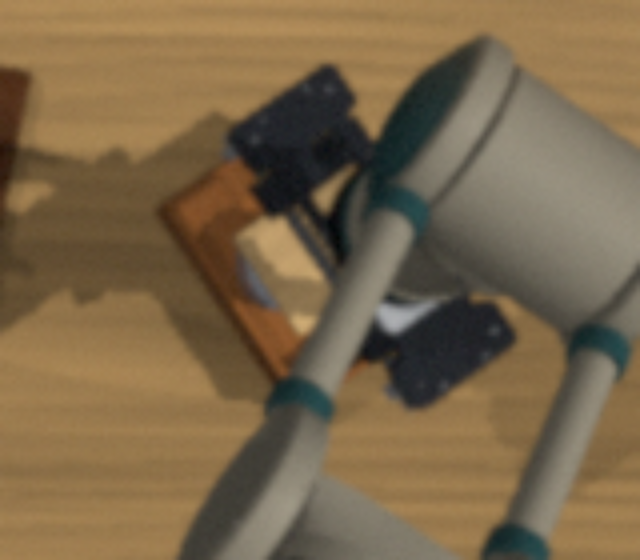

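```bash
python3 -c "
from h import *
o=lambda L:(np.array(L,float)+.5)/4-.5+[310,170]
n=np.array([-.578,.816])
w=ray('top',o([(162,210),(278,380)]),.042);e=ray('top',o([(237,237),(303,338)]),.112)
s=manip.read_state()['ee_pos'][:2]
print('wall outer',w@n,'sep edge',e@n,'tcp',s@n,'spool',np.array([.5325,-.2613])@n, 'tray est',np.array([.5315,-.261])@n)"
```

```text
wall outer [-0.47137142 -0.47153713] sep edge [-0.48621096 -0.48493267] tcp -0.5220304722027266 spool -0.5210058 tray est -0.520183
```

```bash
python3 -m jog '[[[0.02,-0.03,0,0,0,0],[0.02,-0.03,0.15,0,0,0],[0.02,-0.03,0.3,0,0,0],[0.02,-0.03,0.4,0,0,0],[0.02,-0.03,0.4,0,0,0]]]'|sed -n 2p
python3 -m jog '[[[0,0,0,0,0,0],[0,0,0,0,0,0]]]'|sed -n '2p;4p'
python3 -c "
from h import *
print(delta([.5316,-.2606,.0195],axdeg=35.3), manip.read_state()['ee_pos'][:2]@[-.578,.816])"
```

```text
ee_pos: [0.5297, -0.2601, 0.0511]
ee_pos: [0.5311, -0.2609, 0.0528]
force: [-0.4, 0.2, 0.6]
(array([0.   , 0.005, 0.333]), -0.0002, array([-0.57,  0.42,  1.69,  0.  ,  1.03, -1.19])) -0.5198972897100134
```

```bash
python3 -m jog '[[[0,0.01,0.08,0,0,0],[0,0.01,0.16,0,0,0],[0,0.01,0.24,0,0,0],[0,0.01,0.28,0,0,0],[0,0.01,0.28,0,0,0]]]'|sed -n '2p;4p'
python3 -m jog '[[[0,0,0.01,0,0,0],[0,0,0.02,0,0,0],[0,0,0.03,0,0,0],[0,0,0.03,0,0,0]]]'|sed -n '2p;4p'
```

```text
ee_pos: [0.5307, -0.2595, 0.0228]
force: [0.7, 0.3, -0.1]
ee_pos: [0.5314, -0.26, 0.021]
force: [0.2, -0.6, 0.0]
```

```bash
python3 -m jog '[[[0,0,0.01,0,0,0],[0,0,0.02,0,0,0],[0,0,0.02,0,0,0],[0,0,0.02,0,0,0]]]'|sed -n '2p;4p'
python3 -m jog '[[[0,0,0.01,0,0,0],[0,0,0.01,0,0,0],[0,0,0.01,0,0,0]]]'|sed -n '2p;4p'
```

```text
ee_pos: [0.5315, -0.26, 0.0191]
force: [-0.1, 0.4, 1.8]
ee_pos: [0.5315, -0.26, 0.0191]
force: [-2.0, 1.1, 8.3]
```

```bash
python3 -m jog '[[[0,0,0,0,0,0],[0,0,0,0,0,0],[0,0,0,0,0,0],[0,0,0,0,0,0],[0,0,0,0,0,0]]]' 0.7|sed -n '2p;4,5p'
python3 -m jog '[[[0,0,-0.1,0,0,0],[0,0,-0.4,0,0,0],[0,0,-0.8,0,0,0],[0,0,-1,0,0,0]]]'|sed -n 2p
python3 -m jog '[[[0,0,-0.3,0,0,0],[0,0,-0.5,0,0,0],[0,0,-0.5,0,0,0],[0,0,-0.5,0,0,0]]]' 0.5|sed -n 2p
python3 -c "
from h import *
print(delta([.6165,-.056,.165],axdeg=34.7))
im=cv2.cvtColor(manip.camera('scene'),cv2.COLOR_RGB2BGR);cv2.imwrite('pics/s5.png',cv2.resize(im[150:330,90:330],None,fx=3,fy=3))"
```

```text
ee_pos: [0.5313, -0.2599, 0.0177]
force: [-1.0, -0.1, -0.3]
opening: 0.853
ee_pos: [0.5329, -0.2609, 0.1218]
ee_pos: [0.5313, -0.2599, 0.1681]
(array([1.174, 1.873, 0.031]), 0.0015, array([-0.57,  0.32,  1.53,  0.  ,  1.29, -1.19]))
```

View pics/s5.png

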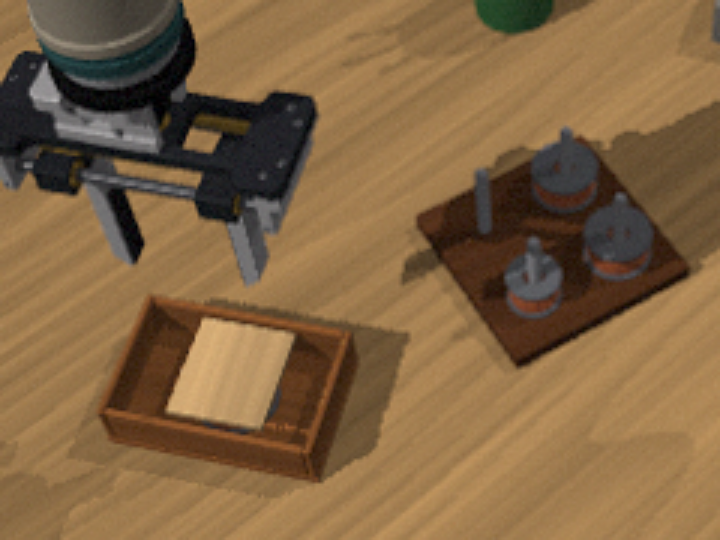

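The separator lies flat on the spool inside the tray (crop (232,372)). Next is the narrow spool.

```bash
python3 -m jog '[[[0.2,0.32,0,0,0,0],[0.4,0.64,0,0,0,0],[0.59,0.93,0,0,0,0]]]'|sed -n 2p
python3 -m jog '[[[0.2,0.32,0,0,0,0],[0.4,0.64,0,0,0,0],[0.59,0.94,0,0,0,0],[0.59,0.94,0,0,0,0],[0.59,0.94,0,0,0,0]]]'|sed -n 2p
python3 -m jog '[[[0,0,0.2,0,0,0],[0,0,0.45,0,0,0],[0,0,0.6,0,0,0],[0,0,0.6,0,0,0],[0,0,0.6,0,0,0]]]'|sed -n 2p
python3 -m jog '[[[0,0,0,0,0,0],[0,0,0,0,0,0]]]'|sed -n '2p;5p'
python3 -c "
from h import *
im=cv2.cvtColor(manip.camera('top'),cv2.COLOR_RGB2BGR);cv2.imwrite('pics/t4.png',im);H,S,V=hsv(im)
print(rect(ray('top',blob((V>150)&(S>70),(381,236)),.038)))
print(delta([.6165,-.056,.020],axdeg=34.7))"
```

```text
ee_pos: [0.5726, -0.1567, 0.166]
ee_pos: [0.6151, -0.0551, 0.1662]
ee_pos: [0.6155, -0.0569, 0.1077]
ee_pos: [0.6167, -0.0562, 0.1091]
opening: 0.753
[ 530.9 -260.5   74.3   65.7  125.5]
(array([ 0.002, -0.002,  0.89 ]), 0.0015, array([-0.2 ,  0.41,  1.56, -0.  ,  1.18, -0.82]))
```

Separator centre measured at (530.9, -260.5), about 2 mm from the spool axis. Descending on the narrow spool.

```bash
python3 -m jog '[[[0,0,0.15,0,0,0],[0,0,0.35,0,0,0],[0,0,0.5,0,0,0],[0,0,0.5,0,0,0],[0,0,0.5,0,0,0]]]'|sed -n '2p'
python3 -m jog '[[[0,0,0.1,0,0,0],[0,0,0.2,0,0,0],[0,0,0.3,0,0,0],[0,0,0.38,0,0,0],[0,0,0.38,0,0,0]]]'|sed -n '2p;4p'
python3 -m jog '[[[0,0,0,0,0,0],[0,0,0,0,0,0]]]'|sed -n '2p;4p'
python3 -m jog '[[[0,0,0,0,0,0],[0,0,0,0,0,0],[0,0,0,0,0,0],[0,0,0,0,0,0],[0,0,0,0,0,0]]]' -1 20
python3 -m jog '[[[0,0,0,0,0,0],[0,0,0,0,0,0]]]'|sed -n '2p;4,6p'
```

```text
ee_pos: [0.6164, -0.0557, 0.0585]
ee_pos: [0.6148, -0.0554, 0.0182]
force: [-0.5, 0.8, -1.2]
ee_pos: [0.6164, -0.0557, 0.0202]
force: [0.2, -1.1, 0.2]
clock: 25.55
ee_pos: [0.616, -0.0557, 0.0201]
tcp_rot: [1.445, 2.79, 0.0]
force: [-0.3, -0.6, 1.5]
opening: 0.416
gripper_force: 20.0
ee_pos: [0.616, -0.0557, 0.0201]
force: [-1.1, -0.7, 1.5]
opening: 0.417
gripper_force: 20.0
```

```bash
python3 -m jog '[[[0,0,-0.15,0,0,0],[0,0,-0.35,0,0,0],[0,0,-0.6,0,0,0],[0,0,-0.8,0,0,0],[0,0,-1,0,0,0]]]'|sed -n '2p'
python3 -m jog '[[[0,0,0,0,0,0],[0,0,0,0,0,0]]]'|sed -n '2p;4p'
python3 -c "
from h import *
print(delta([.5312,-.2605,.043],axdeg=35.3))"
```

```text
ee_pos: [0.6158, -0.0555, 0.1205]
ee_pos: [0.6158, -0.0556, 0.1196]
force: [0.2, -0.6, -1.3]
(array([-1.185, -1.873,  0.765]), -0.0002, array([-0.2 ,  0.4 ,  1.54,  0.  ,  1.2 , -0.82]))
```

```bash
python3 -m jog '[[[-0.2,-0.32,0,0,0,0],[-0.4,-0.64,0,0,0,0],[-0.59,-0.93,0,0,0,0]]]'|sed -n 2p
python3 -m jog '[[[-0.2,-0.32,0,0,0,0],[-0.4,-0.64,0,0,0,0],[-0.595,-0.94,0,0,0,0],[-0.595,-0.94,0,0,0,0],[-0.595,-0.94,0,0,0,0]]]'|sed -n 2p
python3 -m jog '[[[0,0,0.2,0,0,0],[0,0,0.4,0,0,0],[0,0,0.6,0,0,0],[0,0,0.6,0,0,0],[0,0,0.6,0,0,0]]]'|sed -n 2p
python3 -m jog '[[[0,0,0,0,0,0],[0,0,0,0,0,0]]]'|sed -n '2p;4p'
python3 -c "
from h import *
print(delta([.5312,-.2605,.043],axdeg=35.3))"
```

```text
ee_pos: [0.5723, -0.158, 0.1179]
ee_pos: [0.5306, -0.2603, 0.1183]
ee_pos: [0.5317, -0.259, 0.0594]
ee_pos: [0.5325, -0.2605, 0.061]
force: [0.1, -0.0, -0.9]
(array([ 0.008, -0.011,  0.18 ]), -0.0001, array([-0.57,  0.41,  1.68,  0.  ,  1.05, -1.19]))
```

```bash
python3 -m jog '[[[0.01,-0.01,0.06,0,0,0],[0.01,-0.01,0.11,0,0,0],[0.01,-0.01,0.15,0,0,0],[0.01,-0.01,0.15,0,0,0],[0.01,-0.01,0.15,0,0,0]]]'|sed -n '2p;4p'
python3 -m jog '[[[0,0,0.01,0,0,0],[0,0,0.02,0,0,0],[0,0,0.02,0,0,0],[0,0,0.02,0,0,0]]]'|sed -n '2p;4p'
```

```text
ee_pos: [0.5302, -0.2601, 0.0447]
force: [0.0, -0.5, -1.0]
ee_pos: [0.5304, -0.2602, 0.0431]
force: [0.1, -0.4, 0.7]
```

```bash
python3 -m jog '[[[0,0,0.01,0,0,0],[0,0,0.01,0,0,0],[0,0,0.01,0,0,0]]]'|sed -n '2p;4p'
python3 -m jog '[[[0,0,0,0,0,0],[0,0,0,0,0,0]]]'|sed -n '2p;4p'
```

```text
ee_pos: [0.5305, -0.2603, 0.0431]
force: [-1.5, 0.2, 5.6]
ee_pos: [0.5305, -0.2603, 0.0431]
force: [-0.4, 1.1, 6.0]
```

```bash
python3 -m jog '[[[0,0,0,0,0,0],[0,0,0,0,0,0],[0,0,0,0,0,0],[0,0,0,0,0,0],[0,0,0,0,0,0]]]' 0.3|sed -n '2p;4,5p'
python3 -m jog '[[[0,0,-0.1,0,0,0],[0,0,-0.4,0,0,0],[0,0,-0.8,0,0,0],[0,0,-1,0,0,0]]]'|sed -n 2p
python3 -m jog '[[[0,0,-0.3,0,0,0],[0,0,-0.5,0,0,0],[0,0,-0.5,0,0,0],[0,0,-0.5,0,0,0]]]'|sed -n '2p;1p'
python3 -c "
from h import *
im=cv2.cvtColor(manip.camera('scene'),cv2.COLOR_RGB2BGR);cv2.imwrite('pics/s6.png',cv2.resize(im[150:330,90:330],None,fx=3,fy=3))"
```

```text
ee_pos: [0.5302, -0.2601, 0.0418]
force: [0.6, -0.1, 0.7]
opening: 0.65
ee_pos: [0.5318, -0.261, 0.1459]
clock: 30.65
ee_pos: [0.5301, -0.26, 0.1921]
```

View pics/s6.png

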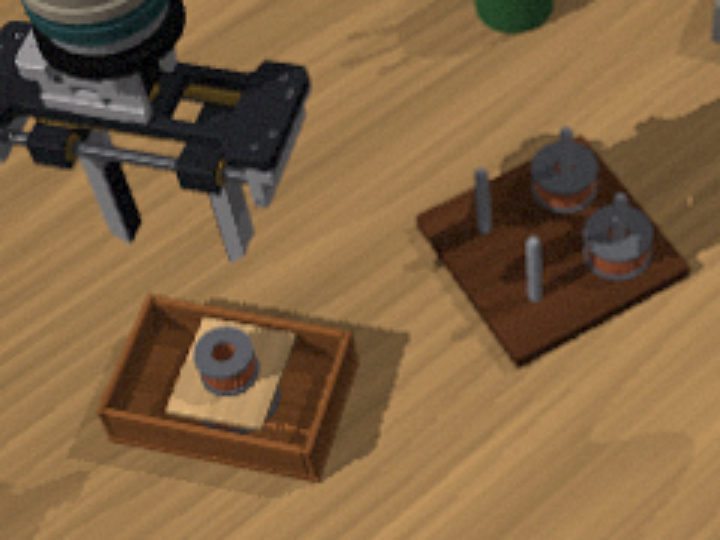

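The narrow spool stands upright in the middle of the separator (crop (227,362)). Both middle spools are still on their spindles and the gripper is clear.

```bash
python3 -c "
from bench import manip
print(manip.close_job())"
```

```text
the job is handed in; nothing more can be done
None
```

The job is handed in at about 31 s on the robot's clock: the widest spool, the separator and the narrowest spool are stacked in the middle of the tray, and the last picture shows both middle-sized spools still on their spindles; the hand-in gave no verdict.

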